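# Cup onto the dryer peg, then hold the air gate half open

### The job

Take the metal cup off its sloping drain rest, turn it mouth down over the upright peg of the dryer so that its rim sits fully down on the seat disc, and let go of it. Then slide the dryer's sprung air gate by its knob to half open (half of its travel, at the long middle mark) and keep holding it there against the spring: the program finishes while still holding the gate, which springs shut if let go. Leave the seated cup and the other things on the worktop where they are.

Things in the scene. Friction and masses are not known exactly. Their poses are not given: they have to be found in the camera images.
- cup: Loose plain metal cup, a straight cylinder, outside diameter 44 mm, height 84 mm, wall 3 mm, bottom 4 mm thick, about 90 g, open at one end. Origin: centre of the outside of its closed bottom; its +z axis runs along the cup to the open mouth. At the start it lies on the drain rest with its mouth 30 degrees below level and pointing roughly toward the robot; standing inverted its +z axis points down.
- cup_mouth (a point): Centre of the cup's open mouth, in the plane of its rim, 84 mm from the bottom along the cup's +z.
- drain_rest: Fixed wire rest on a 110 x 64 x 6 mm steel base plate. Two sloping wires (6 mm thick, at 13 mm either side of the middle line) carry the cup from below, a cross wire at the low end stops its rim; the cup's flanks are free, and it lifts straight up. Origin: centre of the base's underside; +x away from the cup's mouth (uphill), z up. The middle of the cup lies 75 mm above the origin.
- dryer: Fixed cup dryer, a low grey housing 130 mm (its x) by 190 mm (its y), top 35 mm above the worktop. Origin: centre of its underside, z up; its -x side faces roughly to the robot. Peg at y = +62 mm, air gate at y = -60 mm (122 mm apart). Dryer and rest stand side by side, either one on the left. A microscope 0.37 m high stands to the left of the work (y above about 0.35 m, x above 0.38 m): keep the arm clear of it.
- peg_foot (a point): Foot of the peg, at the centre of the top face of the seat disc (64 mm diameter), 37 mm above the worktop, on which the rim of the inverted cup comes to rest. The cup is fully seated when its mouth centre is at this height.
- peg_tip (a point): Top of the upright steel peg, 60 mm above the seat disc. The peg is 20 mm in diameter with a rounded, tapered tip (last 10 mm); the cup's bore is 38 mm.
- gate (a joint): Opening of the sliding air gate, in m: 0 shut (start), 0.030 half open, 0.060 fully open (end stop). It opens along the dryer's -x (roughly toward the robot). A spring pulls it shut: about 3.6 N at the start, 7.2 N at half travel, 10.8 N fully open; it snaps shut when let go. Gate plate 60 x 46 x 4 mm in two guides that rise 10 mm above the housing.
- gate_knob (a point): Grip point on the upright black cylindrical knob of the gate, on its axis, 66 mm above the worktop; the knob is 16 mm in diameter, stands on a thinner neck, its grip runs from 44 to 76 mm above the worktop. It moves with the gate.
- half_mark (a point): Where gate_knob comes to when the gate is exactly half open (fixed on the dryer, 66 mm above the worktop); the long white line on the housing beside the guide, between two short ones, lies level with it and marks half travel of the knob's axis.
- lens_can: Bystander: round canister 38 mm across, 54 mm high, loose; origin at the centre of its underside.
- petri_dish: Bystander: shallow clear dish 88 mm across, 15 mm high, loose; origin at the centre of its underside.
- specimen11: Bystander: black round mounted specimen 25 mm across, 13 mm high, loose, between the rest and the dryer; origin at the centre of its underside.
- slide_box: Bystander: box of glass slides 30 x 82 x 36 mm, loose; origin at the centre of its underside.
Things that resemble listed ones, but are neither listed nor needed, are in the scene too. Leave any red look-alike of the cup alone.

How it is judged (in metres and radians):
On the way, in this order (a step that is already met when the one before it is completed fails the run):
1. the cup stands mouth down over the peg, rim on the seat, released, with the gate still shut (horizontal distance between cup_mouth and peg_foot below 0.013 m and z of cup_mouth in the frame of peg_foot below 0.005 m and angle between cup's own z axis and vertical above 3.04 rad and contact force between cup and the fingers below 0.2 N and linear speed of cup below 0.03 m/s and value of joint gate below 0.006 m), for 0.3 s.
2. the gripper holds the gate at half travel (value of joint gate between 0.024 and 0.036 m and contact force between the fingers and gate above 1.5 N), for 0.3 s.
At the end, for the whole second after the job is handed in: The cup stands mouth down on the peg (mouth centre within 13 mm of the peg axis and within 5 mm of the seat, upright to about 6 degrees), untouched and at rest, and the fingers hold the gate still, with more than 1.5 N, at 24 to 36 mm of its 60 mm travel, through the last second (all of step 2 and horizontal distance between cup_mouth and peg_foot below 0.013 m and z of cup_mouth in the frame of peg_foot below 0.005 m and angle between cup's own z axis and vertical above 3.04 rad and contact force between cup and the fingers below 0.2 N and linear speed of cup below 0.03 m/s and velocity of joint gate between -0.01 and 0.01 m/s); the arm keeps its last pose, push and grip.
It fails at once if the lens_can is shifted by more than 20 mm (distance of lens_can from where it was at the start of the episode above 0.02 m).
It fails at once if the petri_dish is shifted by more than 20 mm (distance of petri_dish from where it was at the start of the episode above 0.02 m).
It fails at once if the specimen11 is shifted by more than 20 mm (distance of specimen11 from where it was at the start of the episode above 0.02 m).
It fails at once if the slide_box is shifted by more than 20 mm (distance of slide_box from where it was at the start of the episode above 0.02 m).
It also fails if it takes over 64 s, if anything falls off the work surface, if the arm or the gripper's body presses on something with over 40 N, if the wrist force passes 120 N, or if a joint passes its speed limit or range.

### The arm

A 6-joint arm with a two-finger parallel gripper is mounted at the origin on a cart in front of the work surface, level with it; the furniture and walls round the work are solid. World frame = base frame: x ahead of the robot, y to its left, z up, the work surface at z = 0. Lengths are in m, angles in degrees, forces in N, time in s.
With the tool pointing down it reaches from about 0.35 to 0.875 m from the base axis. Payload 15.5 kg.
Tool frame: the origin (TCP) lies between the finger pads; the fingertips stand 22 mm ahead of it and the grasp point (between the pads) lies 3 mm ahead of it; z points along the fingers, y is the direction in which the jaws open and shut (so a half turn about z gives the same grasp; the last joint's range is limited). The gripper opens to 85 mm and grips with 20 to 120 N. Pads are 22 mm wide; open, the fingers measure 114 mm over their backs; the gripper's body (76 mm by 85 mm) begins 54 mm behind the grasp point. The pads swing forward as they close: fully open they stand 13 mm farther back than shut.
Start: joints at [61.45, 28.281, 77.091, -0, 74.628, -5.472], TCP at [0.245, 0.575, 0.226] pointing down, gripper open.
Joint ranges: [-166.48, 166.48], [-47.26, 123.95], [12.59, 153.08], [-70.14, 250.14], [6.76, 159.57], [-176.63, 176.63]. Speed limits (degrees/s): [108.29, 108.29, 147.25, 172.46, 172.46, 172.46].

### API

Orientations are given as [roll, pitch, yaw] about the fixed x, y, z axes, in that order (R = Rz(yaw) Ry(pitch) Rx(roll)).
In Python, from bench import status, read_camera, camera_params, ticket gives the robot as it stands.
- The arm moves only by the tool carry_out, never from a script. Its argument "increments" is a list of rows, each a list of 7 numbers: the closure, from 0 (fully open) to 1 (shut), then the shift along the tool's x, y, z in m, then the turn, a rotation vector about the tool's x, y, z in degrees. In form: [[jaw, dx, dy, dz, ax, ay, az], ...]. A call has 1 to 20 rows; each row is the pose to reach, as a shift and turn from the pose commanded when the call began, along the tool's axes at that moment; what a row does not reach only later rows make up. A row lasts 1/8 s, in which the tool goes at most 62.5 mm and 10.7 degrees, less where a joint would pass 70% of its speed; a pose out of reach is approached as far as the arm can. A call with a gripper value outside its range is refused whole. The fingers move at their own pace and stop on an object; the grip force is fixed at half the most. Time passes only in rows, so rows that repeat a pose let the fingers close. It gives the time, the measured TCP pose, the force and the opening at its end, in the units of the state.
- status.state(): the state, without advancing time (a new reading comes with each control period).
- read_camera(name): name is "side" or "top"; returns (picture, depth): 400x640x3 uint8, red, green, blue; 400x640 float32, m along the optical axis (not along the pixel's ray), 0 where there is no reading.
- camera_params(name): a dict with "K" (3x3 intrinsics, pixels), "k1" (the pictures are not rectified: a ray, as slopes to the right and down, at radius r is drawn at 1 + k1 r^2 times it, then the intrinsics apply), "rvec" (rotation vector, rad) and "tvec" (3), from world to camera coordinates, as OpenCV has them. Camera axes: x right, y down, z forward; pixel columns grow to the right and rows downward; lengths in m; the calibration is good to about 2 mm. A picture is of the moment at which its call begins. camera_params takes no time and is no camera call.
- ticket.hand_in(): hands the job in, once; it reports no verdict.
The state is a dict: "time": time; "joints": joint angles; "qd": joint speeds; "effort": joint torques, N m; "tcp_pos": TCP position; "orientation": TCP orientation; "ft_force": force on the tool from outside, world axes, zero at the start; "torque": the same for the moment, N m; "grip_width": finger opening in m.
Only numpy, scipy, OpenCV 4.12 (cv2) and the standard library are available. Lean on these libraries where they do the work, as an engineer would, in place of code of your own. Each camera call takes 0.05 s, during which the arm holds its last target. There are 200 camera calls.

## Working session

There is one attempt and no reset: what is moved stays moved. The work goes in short steps, Python scripts to look and compute and a tool call to move; the robot and the scene stay as the last step left them, time stands still between calls to the robot, and variables do not carry over. Pictures are saved under pics/ and viewed, about 8 in all and at most 12, crops included, and the job is handed in when it is done.

Besides the shell and the picture viewer there is one more tool, called after "Call:" as name(argument=value, ...), one argument or row to a line, values as JSON. carry_out: Moves the arm, as the interface text tells. Its arguments: {"type":"object","properties":{"increments":{"type":"array"}},"required":["increments"]}

```bash
mkdir -p pics; cat > h.py <<'E'
import numpy as np, cv2
from bench import status, read_camera, camera_params, ticket
def snap(n, f):
    p,d=read_camera(n); cv2.imwrite(f'pics/{f}.png',p[:,:,::-1]); np.save(f'pics/{f}.npy',d); return p,d
def cloud(n,d):
    c=camera_params(n); K=np.array(c['K']); R=cv2.Rodrigues(np.array(c['rvec'],float))[0]; t=np.array(c['tvec'],float).ravel()
    v,u=np.mgrid[:d.shape[0],:d.shape[1]]
    uv=np.stack([u,v],-1).reshape(-1,1,2).astype(float)
    xy=cv2.undistortPoints(uv,K,np.array([c['k1'],0,0,0,0.]),).reshape(*d.shape,2)
    P=np.dstack([xy*d[...,None],d])
    return (P-t)@R
def ray(n,u,v,z):
    c=camera_params(n); K=np.array(c['K']); R=cv2.Rodrigues(np.array(c['rvec'],float))[0]; t=np.array(c['tvec'],float).ravel()
    xy=cv2.undistortPoints(np.array([[[u,v]]],float),K,np.array([c['k1'],0,0,0,0.])).ravel()
    o=-R.T@t; w=R.T@np.array([*xy,1]); return o+w*(z-o[2])/w[2]
E
python3 - <<'E'
from h import *
print(status.state())
for n in('top','side'):
    p,d=snap(n,n+'0'); c=camera_params(n); print(n,c)
    P=cloud(n,d); np.save(f'pics/{n}P.npy',P)
a=cv2.imread('pics/top0.png'); cv2.imwrite('pics/top0v.png',cv2.resize(a,(800,500)))
E
```

```text
{'time': 0.0, 'joints': array([ 6.14485215e+01,  2.83160308e+01,  7.71271613e+01,  1.65734311e-04,
        7.46272828e+01, -5.47293235e+00]), 'qd': array([ 0.10369142, -0.00505071,  0.01757943, -0.01105311, -0.0774406 ,
        0.02030557]), 'effort': array([ 6.21119107e-04, -8.82157302e+01, -3.83855438e+01, -1.03593543e-04,
        1.04042923e-02,  6.50039084e-06]), 'tcp_pos': array([0.24483098, 0.57465972, 0.22568763]), 'orientation': array([-1.79929862e+02, -6.88059938e-03,  1.56921406e+02]), 'ft_force': array([-0.71531148,  0.21351223,  0.97431514]), 'torque': array([-0.05677653,  0.02136755,  0.00428805]), 'grip_width': 0.08516775387578085}
top {'K': array([[459.76478212,   0.        , 318.8211725 ],
       [  0.        , 459.76478212, 199.31680997],
       [  0.        ,   0.        ,   1.        ]]), 'k1': -0.10361528350017495, 'rvec': array([ 2.12986325, -2.07527305,  0.22713436]), 'tvec': array([-0.04968062,  0.58185354,  1.52414214])}
side {'K': array([[509.02421122,   0.        , 312.71260231],
       [  0.        , 509.02421122, 196.32096866],
       [  0.        ,   0.        ,   1.        ]]), 'k1': -0.16841838741573031, 'rvec': array([ 0.14481098, -2.79730505,  1.28525928]), 'tvec': array([0.58912786, 0.13684843, 1.61648005])}
```

View pics/top0.png

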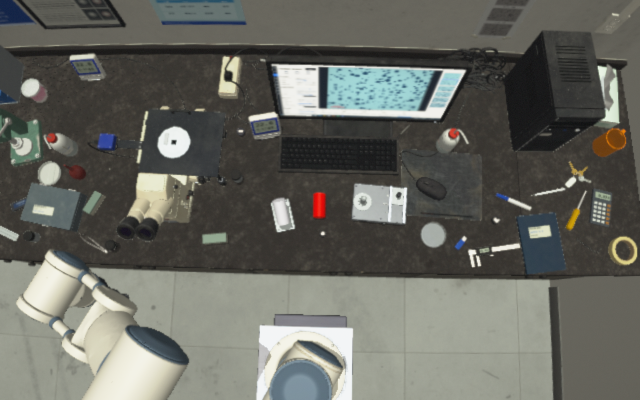

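View pics/side0.png

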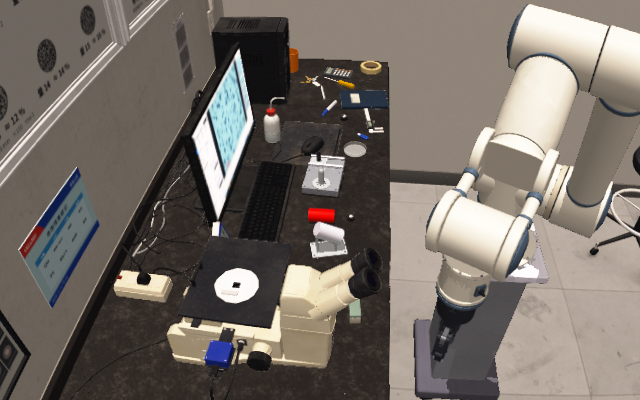

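Top view: the silver cup is on its rest at (283,213), with the red look-alike at (319,205), the dryer at (379,204), the petri dish at (432,235), the specimen at (322,233) and the slide box at (215,238). I'll take enlarged crops and measure with depth.

```bash
python3 - <<'E'
from h import *
a=cv2.imread('pics/top0.png')[175:255,255:415]; b=cv2.imread('pics/side0.png')[145:265,290:390]
A=cv2.resize(a,None,fx=5,fy=5,interpolation=cv2.INTER_CUBIC);cv2.imwrite('pics/c1.png',A)
B=cv2.resize(b,None,fx=5,fy=5,interpolation=cv2.INTER_CUBIC);cv2.imwrite('pics/c2.png',B)
P=np.load('pics/topP.npy'); 
np.set_printoptions(precision=3,suppress=True)
for u,v in[(283,213),(281,203),(286,225),(319,205),(319,196),(319,214),(322,233),(432,235),(365,200),(398,190),(398,204),(398,217),(362,202),(215,238)]: print(u,v,P[v,u])
S=np.load('pics/sideP.npy')
m=lambda P,lo,hi:P[(P[...,2]>lo)&(P[...,2]<hi)&(P[...,0]>.35)&(P[...,0]<.6)&(P[...,1]>-.3)&(P[...,1]<.25)]
for n,Q in(('t',P),('s',S)):
    q=m(Q,.031,.038); print(n,len(q),cv2.minAreaRect(q[:,:2].astype(np.float32)))
    q=m(Q,.055,.2);
    for lo,hi in((-.3,-.1),(-.1,.02),(.02,.1),(.1,.25)):
        k=q[(q[:,1]>lo)&(q[:,1]<hi)]
        if len(k): print(lo,hi,len(k),k.mean(0),k.min(0),k.max(0))
E
```

```text
283 213 [0.527 0.085 0.088]
281 203 [0.556 0.091 0.113]
286 225 [0.499 0.08  0.008]
319 205 [ 0.566 -0.036  0.049]
319 196 [ 0.599 -0.035  0.047]
319 214 [ 0.534 -0.036  0.051]
322 233 [ 0.473 -0.048  0.014]
432 235 [ 0.478 -0.441 -0.004]
365 200 [ 0.578 -0.192  0.093]
398 190 [ 0.63  -0.313  0.039]
398 204 [ 0.578 -0.312  0.043]
398 217 [ 0.533 -0.313  0.034]
362 202 [ 0.576 -0.183  0.071]
215 238 [0.443 0.323 0.034]
t 657 ((0.5600406527519226, -0.15770873427391052), (0.28616809844970703, 0.08519474416971207), 87.74009704589844)
-0.3 -0.1 36 [ 0.582 -0.184  0.087] [ 0.575 -0.194  0.057] [ 0.592 -0.176  0.101]
0.02 0.1 216 [0.528 0.086 0.088] [0.489 0.068 0.055] [0.581 0.099 0.119]
0.1 0.25 120 [0.54  0.109 0.094] [0.492 0.1   0.056] [0.581 0.123 0.117]
s 386 ((0.5545101165771484, -0.09151086211204529), (0.09383749961853027, 0.41559022665023804), 1.4607397317886353)
-0.3 -0.1 64 [ 0.584 -0.18   0.08 ] [ 0.576 -0.19   0.056] [ 0.594 -0.171  0.099]
0.02 0.1 120 [0.528 0.092 0.09 ] [0.488 0.074 0.062] [0.58  0.1   0.115]
0.1 0.25 328 [0.539 0.112 0.085] [0.491 0.1   0.055] [0.58  0.126 0.116]
```

View pics/c1.png

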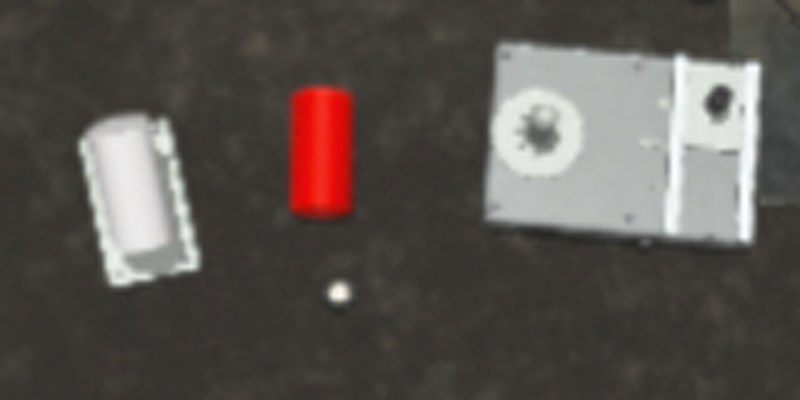

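View pics/c2.png

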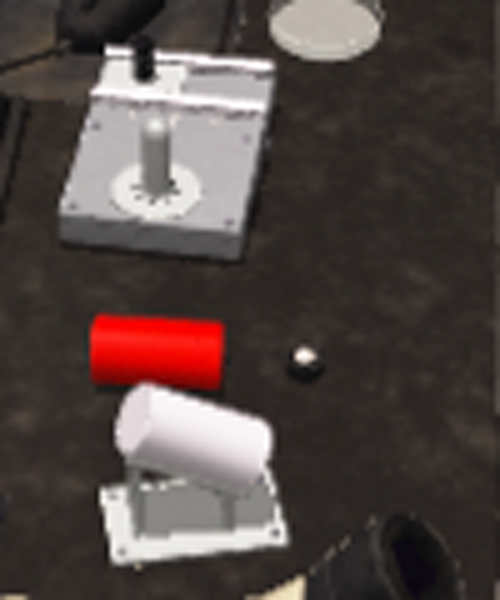

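The only silver/white cup on a wire rest is at crop 1 (130,185) with its mouth toward the robot. The red cylinder at (322,150) is the look-alike and stays put. Peg is at crop 1 (540,128), knob at (719,102), specimen at (340,292).

```bash
python3 - <<'E'
from h import *
from scipy.optimize import least_squares
np.set_printoptions(precision=4,suppress=True)
f=lambda x,y,z:ray('top',255+(x+.5)/5-.5,175+(y+.5)/5-.5,z)
g=lambda x,y,z:ray('side',290+(x+.5)/5-.5,145+(y+.5)/5-.5,z)
c=[f(497,44,.035),f(760,62,.045),f(752,243,.045),f(486,221,.035)]
for k in c: print('corner',k)
ce=sum(c)/4; yd=(c[0]+c[3]-c[1]-c[2])[:2]; xd=(c[0]+c[1]-c[2]-c[3])[:2]
print('yaw',np.degrees(np.arctan2(-yd[0],yd[1])),np.degrees(np.arctan2(xd[1],xd[0])),np.hypot(*yd)/2,np.hypot(*xd)/2,ce)
print('peg tip top',f(543,112,.097),'disc',f(537,133,.037),'knob',f(719,98,.076))
print('peg tip side',g(155,120,.095),'disc',g(156,190,.037),'knob',g(143,40,.076))
for s in((60,215,.035),(238,240,.035),(275,62,.045),(105,47,.045)): print('sidecorner',g(*s))
Q=[]
for n in('top','side'):
    P=np.load(f'pics/{n}P.npy'); im=cv2.imread(f'pics/{n}0.png').astype(int)
    q=P[(P[...,2]>.06)&(P[...,0]>.45)&(P[...,0]<.61)&(P[...,1]>.05)&(P[...,1]<.14)]; Q.append(q)
def fit(q):
    def ax(p): 
        e=np.radians(p[4]); a=np.radians(p[3]); return np.array([np.cos(e)*np.cos(a),np.cos(e)*np.sin(a),np.sin(e)])
    def r(p):
        d=q-np.array([p[0],p[1],p[2]]); a=ax(p); t=d@a; rad=np.linalg.norm(d-t[:,None]*a,axis=1)
        return np.r_[np.where(abs(t)>.040,0*t,rad-.022),(p[0]-.532)*.01]
    s=least_squares(r,[.532,.1,.075,15,30],loss='soft_l1',f_scale=.003); p=s.x
    t=(q-p[:3])@ax(p); return p,ax(p),np.percentile(t,[0,1,50,99,100]),np.std(r(p))
for q in Q+[np.vstack(Q)]: print(len(q),*fit(q))
# side silhouettes: rest base corners
for s in((112,563),(288,543),(100,490)): print('rest',g(*s,.006))
for s in((80,140),(113,285),(200,268),(168,118)): print('rest top',f(*s,.006))
E
```

```text
corner [ 0.6506 -0.1576  0.035 ]
corner [ 0.6398 -0.3431  0.045 ]
corner [ 0.5101 -0.3356  0.045 ]
corner [ 0.5228 -0.1512  0.035 ]
yaw -3.6461577246864287 -3.1157175728262314 0.18529671333873557 0.12894015950013013 [ 0.5808 -0.2469  0.04  ]
peg tip top [ 0.5875 -0.1849  0.097 ] disc [ 0.5862 -0.1862  0.037 ] knob [ 0.6054 -0.3084  0.076 ]
peg tip side [ 0.5854 -0.1929  0.095 ] disc [ 0.5845 -0.1878  0.037 ] knob [ 0.6061 -0.3124  0.076 ]
sidecorner [ 0.6486 -0.1567  0.035 ]
sidecorner [ 0.5232 -0.1412  0.035 ]
sidecorner [ 0.5102 -0.3364  0.045 ]
sidecorner [ 0.6382 -0.3438  0.045 ]
334 [ 0.5322  0.095   0.0727 14.3308 30.7342] [0.8328 0.2128 0.5111] [-0.0397 -0.037   0.0099  0.0468  0.0474] 0.0026206356435392437
430 [ 0.5321  0.0941  0.0733 15.1326 29.5152] [0.84   0.2272 0.4927] [-0.041  -0.0391  0.0162  0.0473  0.0479] 0.0023288725817598626
764 [ 0.5323  0.0946  0.0731 14.3408 30.2357] [0.837  0.214  0.5036] [-0.0411 -0.0382  0.0137  0.0468  0.0481] 0.0024819519763362545
rest [0.5795 0.1388 0.006 ]
rest [0.4728 0.1118 0.006 ]
rest [0.5941 0.0773 0.006 ]
rest top [0.5795 0.1384 0.006 ]
rest top [0.4753 0.1099 0.006 ]
rest top [0.4891 0.0488 0.006 ]
rest top [0.5973 0.0759 0.006 ]
```

```bash
cat >> h.py <<'E'
from scipy.spatial.transform import Rotation as Ro
def Rt(az,el):  # jaw axis horizontal at az+90, tool z at azimuth az, elevation el (deg)
    a,e=np.radians([az,el]); z=np.array([np.cos(e)*np.cos(a),np.cos(e)*np.sin(a),np.sin(e)]); y=np.array([-np.sin(a),np.cos(a),0])
    return np.c_[np.cross(y,z),y,z]
def rel(pos,R,s=None):
    s=s or status.state(); R0=Ro.from_euler('xyz',s['orientation'],degrees=True).as_matrix()
    return np.round(np.r_[R0.T@(np.array(pos)-s['tcp_pos']),Ro.from_matrix(R0.T@R).as_rotvec(degrees=True)],4)
E
python3 - <<'E'
from h import *
print(rel([.42,.12,.24],Rt(15,-90))); print(rel([.539,.096,.20],Rt(15,-90)))
E
```

```text
[-3.3940e-01 -3.4960e-01 -1.3900e-02 -5.9600e-02 -2.6800e-02 -3.8079e+01]
[-4.5830e-01 -3.2500e-01  2.6100e-02 -5.9600e-02 -2.6800e-02 -3.8079e+01]
```

Call:
carry_out(
  increments=[
    [0, -0.339, -0.35, -0.014, 0, 0, -38.1],
    [0, -0.339, -0.35, -0.014, 0, 0, -38.1],
    [0, -0.339, -0.35, -0.014, 0, 0, -38.1],
    [0, -0.339, -0.35, -0.014, 0, 0, -38.1],
    [0, -0.339, -0.35, -0.014, 0, 0, -38.1],
    [0, -0.339, -0.35, -0.014, 0, 0, -38.1],
    [0, -0.339, -0.35, -0.014, 0, 0, -38.1],
    [0, -0.339, -0.35, -0.014, 0, 0, -38.1],
    [0, -0.339, -0.35, -0.014, 0, 0, -38.1],
    [0, -0.339, -0.35, -0.014, 0, 0, -38.1],
    [0, -0.458, -0.325, 0.026, -0.06, -0.03, -38.1],
    [0, -0.458, -0.325, 0.026, -0.06, -0.03, -38.1],
    [0, -0.458, -0.325, 0.026, -0.06, -0.03, -38.1],
    [0, -0.458, -0.325, 0.026, -0.06, -0.03, -38.1],
    [0, -0.458, -0.325, 0.026, -0.06, -0.03, -38.1],
  ],
)

```text
time: 1.98
tcp_pos: [0.5378, 0.0975, 0.2008]
orientation: [179.9, 0.0, -164.9]
ft_force: [-1.2, 0.4, 0.3]
grip_width: 0.0854
```

```bash
python3 - <<'E'
from h import *
s=status.state();print(s['joints'],s['tcp_pos'],s['orientation'])
print(rel([.539,.096,.0805],Rt(15,-90)))
E
```

```text
[ 3.98096733e+00  2.35622999e+01  9.01564030e+01  6.58520647e-02
  6.62436231e+01 -1.01156280e+02] [0.53782414 0.0975318  0.20077788] [ 1.79948136e+02  4.86136446e-02 -1.64889283e+02]
[-0.0006 -0.0019  0.1203  0.0519  0.0486  0.1107]
```

Call:
carry_out(
  increments=[
    [0, -0.0006, -0.0015, 0.04, 0, 0, 0.1],
    [0, -0.0006, -0.0015, 0.08, 0, 0, 0.1],
    [0, -0.0006, -0.0015, 0.1, 0, 0, 0.1],
    [0, -0.0006, -0.0015, 0.12, 0, 0, 0.1],
    [0, -0.0006, -0.0015, 0.12, 0, 0, 0.1],
    [0, -0.0006, -0.0015, 0.12, 0, 0, 0.1],
  ],
)

```text
time: 2.72
tcp_pos: [0.5401, 0.0956, 0.0814]
orientation: [180.0, 0.1, -165.1]
ft_force: [-0.3, -0.7, 0.7]
grip_width: 0.0854
```

```bash
python3 - <<'E'
from h import *
p,d=snap('top','top1');q,e=snap('side','side1')
a=cv2.resize(p[170:250,230:350],None,fx=3.75,fy=3.75,interpolation=3);b=cv2.resize(q[180:280,275:375],None,fx=3,fy=3,interpolation=3)
cv2.imwrite('pics/j1.png',np.hstack([a,b])[:,:,::-1])
print(rel([.539,.096,.0805],Rt(15,-90)))
E
```

```text
[ 0.0012  0.0008  0.0009  0.0275  0.1439 -0.0641]
```

View pics/j1.png

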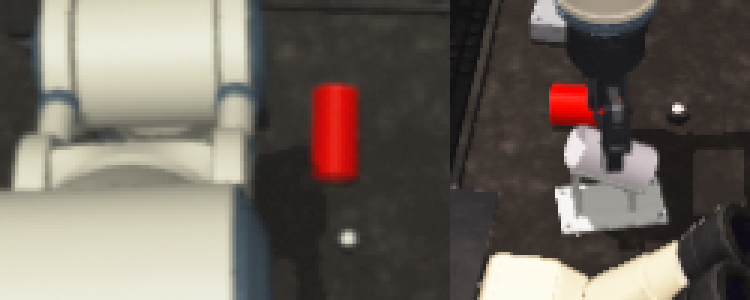

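The near finger is beside the middle of the cup (right panel, 615,150), and the red cup is untouched. Next I close the jaws.

Call:
carry_out(
  increments=[
    [0.4, 0, 0, 0, 0, 0, 0],
    [0.7, 0, 0, 0, 0, 0, 0],
    [1, 0, 0, 0, 0, 0, 0],
    [1, 0, 0, 0, 0, 0, 0],
    [1, 0, 0, 0, 0, 0, 0],
    [1, 0, 0, 0, 0, 0, 0],
    [1, 0, 0, 0, 0, 0, 0],
    [1, 0, 0, 0, 0, 0, 0],
  ],
)

```text
time: 3.82
tcp_pos: [0.5399, 0.0966, 0.0811]
orientation: [179.9, 0.1, -165.1]
ft_force: [-5.0, 13.7, 16.1]
grip_width: 0.0372
```

Call:
carry_out(
  increments=[
    [1, 0, 0, -0.01, 0, 0, 0],
    [1, 0, 0, -0.03, 0, 0, 0],
    [1, 0, 0, -0.07, 0, 0, 0],
    [1, 0, 0, -0.12, 0, 0, 0],
    [1, 0, 0, -0.15, 0, 0, 0],
    [1, 0, 0, -0.15, 0, 0, 0],
    [1, 0, 0, -0.15, 0, 0, 0],
  ],
)

```text
time: 4.7
tcp_pos: [0.5394, 0.095, 0.2297]
orientation: [180.0, -0.0, -165.1]
ft_force: [-0.4, 0.2, -2.1]
grip_width: 0.0374
```

```bash
python3 - <<'E'
from h import *
s=status.state();print(s['joints'],s['tcp_pos'],s['orientation'],s['grip_width'],s['ft_force'])
for el in(-90,-60,-30): print(rel([.48,.0,.25],Rt(-5,el)))
E
```

```text
[ 3.70875890e+00  2.18687095e+01  8.78128741e+01  4.85604080e-02
  7.03355000e+01 -1.01221345e+02] [0.53941734 0.09496261 0.22967905] [ 1.79951825e+02 -7.86570459e-03 -1.65086241e+02] 0.03739972648469234 [-0.42520515  0.19733782 -2.12054184]
[ 8.19000e-02 -7.65000e-02 -2.04000e-02  4.63000e-02 -1.62000e-02
  1.99138e+01]
[ 8.19000e-02 -7.65000e-02 -2.04000e-02  5.25820e+00 -2.97108e+01
  1.94430e+01]
[ 8.19000e-02 -7.65000e-02 -2.04000e-02  1.04651e+01 -5.93881e+01
  1.80290e+01]
```

```bash
python3 - <<'E'
from h import *
q,e=snap('side','side2')
cv2.imwrite('pics/j2.png',cv2.resize(q[120:270,270:400],None,fx=4,fy=4,interpolation=3)[:,:,::-1])
E
```

```text
(no output)
```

View pics/j2.png

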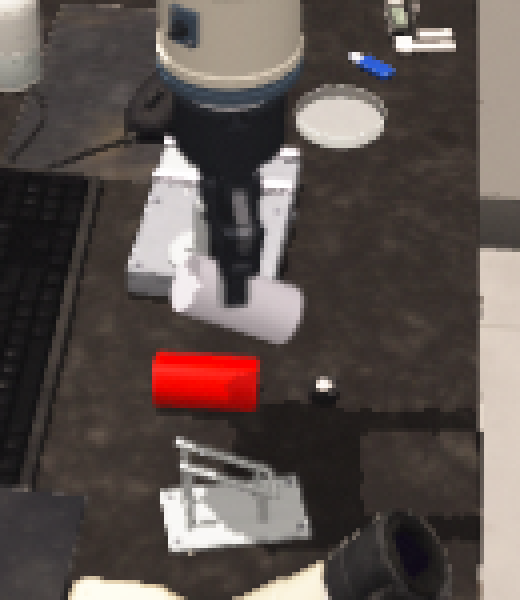

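The cup (235,300) is held and clear of the rest; its mouth end is lower right. The width of 37 mm is less than 44 mm, so I'll measure how the cup sits in the grip.

```bash
cat >> h.py <<'E'
from scipy.optimize import least_squares
def cupfit(names,p0,thr=110,zmin=.045,rad=.07):
    Q=[]
    for n in names:
        p,d=read_camera(n); P=cloud(n,d); c=np.array(p0[:3])
        m=(np.linalg.norm(P-c,axis=2)<rad)&(p.min(2)>thr)&(d>0)&(P[...,2]>zmin)
        m=cv2.erode(m.astype(np.uint8),np.ones((2,2)))>0
        Q.append(P[m]); print(n,m.sum())
    q=np.vstack(Q)
    def ax(p):
        e,a=np.radians(p[4]),np.radians(p[3]); return np.array([np.cos(e)*np.cos(a),np.cos(e)*np.sin(a),np.sin(e)])
    def r(p):
        d=q-p[:3]; a=ax(p); t=d@a; rr=np.linalg.norm(d-t[:,None]*a,axis=1)-.022
        return np.r_[np.where(abs(t)>.038,0,rr),np.dot(p[:3]-p0[:3],ax(p0))*1.]
    s=least_squares(r,p0,loss='soft_l1',f_scale=.003); p=s.x; a=ax(p); t=(q-p[:3])@a
    pc=np.percentile(t,[1,99]); print('c',p[:3],'az,el',p[3:],'t',pc,'rms',np.std(r(p))); return p,a,pc
E
python3 - <<'E'
from h import *
np.set_printoptions(precision=4,suppress=True)
p,a,t=cupfit(['side'],[.536,.095,.224,15.,30.])
print(p[:3]+a*t.mean())
E
```

```text
side 330
c [0.5358 0.0929 0.2253] az,el [13.5372 32.1007] t [-0.0426  0.0411] rms 0.0031411323076531205
[0.5352 0.0928 0.2248]
```

```bash
python3 - <<'E'
from h import *
np.set_printoptions(precision=4,suppress=True)
p=np.array([.5855,-.1865]); o=np.array([np.cos(np.radians(-23)),np.sin(np.radians(-23))])
for w in(([*(p-.002*o),.215],Rt(-23,-30)),([.53,-.05,.26],Rt(-8,-50))): print(rel(*w))
E
```

```text
[  0.0293  -0.2827   0.0139  19.8645 -57.8011  34.3234]
[  0.0463  -0.1377  -0.0309   8.047  -39.5384  21.9589]
```

Call:
carry_out(
  increments=[
    [1, 0.046, -0.138, -0.031, 8, -39.5, 22],
    [1, 0.046, -0.138, -0.031, 8, -39.5, 22],
    [1, 0.046, -0.138, -0.031, 8, -39.5, 22],
    [1, 0.046, -0.138, -0.031, 8, -39.5, 22],
    [1, 0.046, -0.138, -0.031, 8, -39.5, 22],
    [1, 0.046, -0.138, -0.031, 8, -39.5, 22],
    [1, 0.029, -0.2827, 0.014, 19.86, -57.8, 34.32],
    [1, 0.029, -0.2827, 0.014, 19.86, -57.8, 34.32],
    [1, 0.029, -0.2827, 0.014, 19.86, -57.8, 34.32],
    [1, 0.029, -0.2827, 0.014, 19.86, -57.8, 34.32],
    [1, 0.029, -0.2827, 0.014, 19.86, -57.8, 34.32],
    [1, 0.029, -0.2827, 0.014, 19.86, -57.8, 34.32],
    [1, 0.029, -0.2827, 0.014, 19.86, -57.8, 34.32],
    [1, 0.029, -0.2827, 0.014, 19.86, -57.8, 34.32],
  ],
)

```text
time: 6.55
tcp_pos: [0.5893, -0.2116, 0.3262]
orientation: [177.7, 54.0, 156.7]
ft_force: [-0.1, -0.1, -0.4]
grip_width: 0.0366
```

```bash
python3 - <<'E'
from h import *
np.set_printoptions(precision=4,suppress=True)
s=status.state();print(s['joints'],s['tcp_pos'],s['orientation'],s['grip_width'],s['ft_force'])
p=np.array([.5855,-.1865]); o=np.array([np.cos(np.radians(-23)),np.sin(np.radians(-23))])
print(rel([*(p-.002*o),.215],Rt(-23,-30)))
for n in('side','top'):
    cupfit([n],[.5855,-.1865,.209,90.,89.])
q,e=snap('side','side3'); t,e=snap('top','top3')
cv2.imwrite('pics/j3.png',np.hstack([cv2.resize(q[90:240,270:400],None,fx=3,fy=3,interpolation=3),cv2.resize(t[120:270,300:400],None,fx=3,fy=3,interpolation=3)])[:,:,::-1])
E
```

```text
[ -28.948     9.7127  115.7172   83.2985    6.876  -176.563 ] [ 0.5893 -0.2116  0.3262] [177.7013  54.0278 156.6573] 0.03655923627033528 [-0.0799 -0.1169 -0.3999]
[ 0.0991  0.0194  0.0537  2.0091 -5.9676 -0.3064]
side 0Traceback (most recent call last):
  File "<stdin>", line 7, in <module>
  File "h.py", line 38, in cupfit
    pc=np.percentile(t,[1,99]); print('c',p[:3],'az,el',p[3:],'t',pc,'rms',np.std(r(p))); return p,a,pc
    return _quantile_unchecked(
        a, q, axis, out, overwrite_input, method, keepdims, weights)
    return _ureduce(a,
                    func=_quantile_ureduce_func,
    ...<5 lines>...
                    overwrite_input=overwrite_input,
                    method=method)
    r = func(a, **kwargs)
    result = _quantile(arr,
                       quantiles=q,
    ...<2 lines>...
                       out=out,
                       weights=wgt)
    slices_having_nans = np.isnan(arr[-1, ...])
                                  ~~~^^^^^^^^^
IndexError: index -1 is out of bounds for axis 0 with size 0
```

```bash
cat >> h.py <<'E'
def Ry(t): return Ro.from_euler('y',t,degrees=True).as_matrix()
def Rz(t): return Ro.from_euler('z',t,degrees=True).as_matrix()
def fk(q,k):
    a1,d,h,L2,a3,L4,L6,c=k
    A=Rz(q[0]); B=A@Ry(q[1]); C=B@Ry(q[2]); D=C@Rz(q[3])@Ry(q[4])
    p=A@[a1,d,h]+B@[0,0,L2]+C@[a3,0,L4]+D@[0,0,L6]
    return p,D@Rz(q[5]+c)
E
python3 - <<'E'
from h import *
np.set_printoptions(precision=4,suppress=True)
s=status.state()
D=[([61.4485,28.316,77.127,0,74.627,-5.473],[.24483,.57466,.22569],[-179.93,-.007,156.92]),
([3.981,23.562,90.156,.0659,66.2436,-101.156],[.53782,.09753,.20078],[179.948,.0486,-164.889]),
([3.709,21.869,87.813,.0486,70.3355,-101.221],[.53942,.09496,.22968],[179.95,-.0079,-165.086]),
(s['joints'],s['tcp_pos'],s['orientation'])]
Rm=lambda o:Ro.from_euler('xyz',o,degrees=True).as_matrix()
def res(k):
    r=[]
    for q,p,o in D:
        P,R=fk(q,k); r+=[*(P-p),*(Ro.from_matrix(R.T@Rm(o)).as_rotvec()*.3)]
    return np.array(r)
f=least_squares(res,[0,.06,.2,.45,0,.4,.2,90])
print(f.x,np.abs(f.fun).max()); print(f.fun.reshape(-1,6)); print(np.linalg.svd(f.jac)[1])
E
```

```text
[ 0.      0.0596  0.2568  0.5967  0.118   0.3844  0.3403 90.0001] 8.940118808688144e-06
[[ 0. -0.  0.  0.  0.  0.]
 [ 0.  0.  0. -0.  0. -0.]
 [-0.  0. -0. -0. -0. -0.]
 [-0. -0. -0. -0. -0. -0.]]
[3.8436 2.9243 2.0007 0.7636 0.289  0.0728 0.0288 0.0105]
```

```bash
cat >> h.py <<'E'
KK=[0,.0596,.2568,.5967,.118,.3844,.3403,90.]
LO=np.array([-166.48,-47.26,12.59,-70.14,6.76,-176.63]);HI=np.array([166.48,123.95,153.08,250.14,159.57,176.63])
def ik(pos,R,q0):
    f=lambda q:(lambda P,Q:np.r_[P-pos,Ro.from_matrix(Q.T@R).as_rotvec()*.3])(*fk(q,KK))
    s=least_squares(f,np.clip(q0,LO+.1,HI-.1),bounds=(LO,HI),x_scale=30); return s.x,np.abs(s.fun).max()
E
python3 - <<'E'
from h import *
np.set_printoptions(precision=1,suppress=True,linewidth=150)
p=np.array([.5855,-.1865])
for fl in(0,180):
  for az in range(-80,61,15):
    o=np.array([np.cos(np.radians(az)),np.sin(np.radians(az))])
    R=Rt(az,-30)@Rz(fl); out=[]
    for q4 in(-60,0,90,180,230):
      for q6 in(-100,0,100):
        q,e=ik([*(p-.002*o),.085],R,[-20,30,105,q4,40,q6])
        if e<1e-3 and not any(np.abs(q-x).max()<2 for x in out): out.append(q)
    for q in out: print(fl,az,q,'margin',np.min(np.r_[q-LO,HI-q]))
E
```

```text
0 -50 [ -2.7  48.3 122.2 232.   53.9  81.4] margin 18.16820034929765
0 -35 [-12.7  50.2 130.2 202.2  60.4  90.2] margin 22.859857133108335
0 -20 [-26.3  51.8 134.  174.   65.8  89.3] margin 19.071225565268037
0 -5 [-39.3  50.9 132.  146.5  62.4  88.2] margin 21.122023017377785
0 10 [-48.1  48.8 125.  118.6  56.9  96.3] margin 28.05469884942447
0 25 [-52.3  47.8 115.4  92.6  57.7 109.5] margin 37.712349194195085
0 40 [-53.1  48.6 104.4  72.8  64.9 120. ] margin 48.652346797673275
0 55 [-51.7  50.7  93.   59.1  75.2 126. ] margin 50.679206205592436
180 -50 [ -2.7  48.3 122.2 232.   53.9 -98.6] margin 18.16819771300345
180 -35 [-12.7  50.2 130.2 202.2  60.4 -89.8] margin 22.859857114419526
180 -20 [-26.3  51.8 134.  174.   65.8 -90.7] margin 19.071226042500456
180 -5 [-39.3  50.9 132.  146.5  62.4 -91.8] margin 21.122023016422048
180 10 [-48.1  48.8 125.  118.6  56.9 -83.7] margin 28.054698849424526
180 25 [-52.3  47.8 115.4  92.6  57.7 -70.5] margin 37.71234922423099
180 40 [-53.1  48.6 104.4  72.8  64.9 -60. ] margin 48.652346794654505
180 55 [-51.7  50.7  93.   59.1  75.2 -54. ] margin 60.12428899476572
```

The wrist hit a joint limit (q5 at its minimum, q6 near its end). The fitted kinematics show the inverted pose is reachable only if I grip with the wrist turned half round. So I'll go back, set the cup on its rest and regrip it with the tool turned by 180°.

```bash
python3 - <<'E'
from h import *
print(rel([.53,-.05,.28],Rt(-8,-55))); print(rel([.5394,.095,.23],Rt(15,-90)))
E
```

```text
[  0.1071   0.1275  -0.0636  -8.5471  19.1382 -10.613 ]
[  0.1763   0.2647  -0.0683 -16.0063  52.5996 -34.346 ]
```

Call:
carry_out(
  increments=[
    [1, 0.107, 0.1275, -0.0636, -8.5, 19.1, -10.6],
    [1, 0.107, 0.1275, -0.0636, -8.5, 19.1, -10.6],
    [1, 0.107, 0.1275, -0.0636, -8.5, 19.1, -10.6],
    [1, 0.107, 0.1275, -0.0636, -8.5, 19.1, -10.6],
    [1, 0.107, 0.1275, -0.0636, -8.5, 19.1, -10.6],
    [1, 0.107, 0.1275, -0.0636, -8.5, 19.1, -10.6],
    [1, 0.107, 0.1275, -0.0636, -8.5, 19.1, -10.6],
    [1, 0.107, 0.1275, -0.0636, -8.5, 19.1, -10.6],
  ],
)

```text
time: 7.6
tcp_pos: [0.5308, -0.0511, 0.2801]
orientation: [180.0, 35.1, 171.8]
ft_force: [-0.2, 0.1, -1.4]
grip_width: 0.0373
```

```bash
python3 - <<'E'
from h import *
np.set_printoptions(precision=3,suppress=True)
s=status.state();print(s['joints'],s['tcp_pos'],s['orientation'],s['grip_width'])
print(rel([.5398,.0955,.23],Rt(15,-90)))
E
```

```text
[ -14.134    5.43   114.115    7.934   25.753 -102.035] [ 0.531 -0.051  0.28 ] [179.978  35.064 171.821] 0.03729650200926047
[  0.038   0.146   0.034  -7.071  34.583 -22.441]
```

Call:
carry_out(
  increments=[
    [1, 0.0378, 0.1456, 0.0338, -7.07, 34.58, -22.44],
    [1, 0.0378, 0.1456, 0.0338, -7.07, 34.58, -22.44],
    [1, 0.0378, 0.1456, 0.0338, -7.07, 34.58, -22.44],
    [1, 0.0378, 0.1456, 0.0338, -7.07, 34.58, -22.44],
    [1, 0.0378, 0.1456, 0.0338, -7.07, 34.58, -22.44],
    [1, 0.0378, 0.1456, 0.0338, -7.07, 34.58, -22.44],
    [1, 0.0378, 0.1456, 0.0338, -7.07, 34.58, -22.44],
    [1, 0.0378, 0.1456, 0.0338, -7.07, 34.58, -22.44],
  ],
)

```text
time: 8.6
tcp_pos: [0.5391, 0.0948, 0.2308]
orientation: [-180.0, 0.0, -165.0]
ft_force: [0.2, -0.2, -0.9]
grip_width: 0.0368
```

```bash
python3 - <<'E'
from h import *
np.set_printoptions(precision=4,suppress=True)
s=status.state();print(s['joints'],s['tcp_pos'],s['orientation'],s['grip_width'])
p,a,t=cupfit(['side'],[.536,.095,.224,15.,30.])
print(rel([.5398,.0958,.083],Rt(15,-90)))
E
```

```text
[   3.7247   21.7565   87.8012    0.0036   70.4207 -101.24  ] [0.5391 0.0948 0.2308] [-179.9991    0.0218 -165.0365] 0.03682091838689166
side 333
c [0.5346 0.0928 0.2273] az,el [15.0013 32.3651] t [-0.043   0.0414] rms 0.0028354426007652775
[-0.0008  0.0007  0.1478  0.0009  0.0079 -0.0241]
```

Call:
carry_out(
  increments=[
    [1, -0.0008, 0.0007, 0.05, 0, 0, 0],
    [1, -0.0008, 0.0007, 0.1, 0, 0, 0],
    [1, -0.0008, 0.0007, 0.13, 0, 0, 0],
    [1, -0.0008, 0.0007, 0.142, 0, 0, 0],
    [1, -0.0008, 0.0007, 0.148, 0, 0, 0],
    [1, -0.0008, 0.0007, 0.149, 0, 0, 0],
    [1, -0.0008, 0.0007, 0.149, 0, 0, 0],
    [0.5, -0.0008, 0.0007, 0.149, 0, 0, 0],
    [0, -0.0008, 0.0007, 0.149, 0, 0, 0],
    [0, -0.0008, 0.0007, 0.149, 0, 0, 0],
    [0, -0.0008, 0.0007, 0.149, 0, 0, 0],
    [0, -0.0008, 0.0007, 0.149, 0, 0, 0],
    [0, -0.0008, 0.0007, 0.149, 0, 0, 0],
    [0, -0.0008, 0.0007, 0.149, 0, 0, 0],
    [0, -0.0008, 0.0007, 0.149, 0, 0, 0],
    [0, -0.0008, 0.0007, 0.1, 0, 0, 0],
    [0, -0.0008, 0.0007, 0.05, 0, 0, 0],
    [0, -0.0008, 0.0007, 0, 0, 0, 0],
    [0, -0.0008, 0.0007, 0, 0, 0, 0],
  ],
)

```text
time: 11.02
tcp_pos: [0.5419, 0.0961, 0.2342]
orientation: [-179.9, 0.3, -165.0]
ft_force: [0.6, -1.0, 0.1]
grip_width: 0.0854
```

```bash
python3 - <<'E'
from h import *
np.set_printoptions(precision=4,suppress=True)
s=status.state();print(s['joints'],s['tcp_pos'],s['orientation'],s['grip_width'])
p,a,t=cupfit(['side'],[.535,.095,.075,15.,30.],zmin=.06); print(p[:3]+a*t.mean())
E
```

```text
[   3.8386   21.6518   87.3727   -0.0003   70.6401 -101.1725] [0.5419 0.0961 0.2342] [-179.9347    0.329  -164.9886] 0.08535631894326201
side 365
c [0.5345 0.0946 0.0759] az,el [14.9973 29.7292] t [-0.0396  0.0437] rms 0.0023406052919431753
[0.5363 0.0951 0.077 ]
```

Call:
carry_out(
  increments=[
    [0, 0, 0, 0, 0, 0, 90],
    [0, 0, 0, 0, 0, 0, 90],
    [0, 0, 0, 0, 0, 0, 90],
    [0, 0, 0, 0, 0, 0, 90],
    [0, 0, 0, 0, 0, 0, 90],
    [0, 0, 0, 0, 0, 0, 90],
    [0, 0, 0, 0, 0, 0, 90],
    [0, 0, 0, 0, 0, 0, 90],
    [0, 0, 0, 0, 0, 0, 90],
    [0, 0, 0, 0, 0, 0, 90],
  ],
)

```text
time: 12.32
tcp_pos: [0.5394, 0.0959, 0.2292]
orientation: [-179.8, -0.0, 105.0]
ft_force: [-0.1, -0.4, 0.9]
grip_width: 0.0854
```

Call:
carry_out(
  increments=[
    [0, 0, 0, 0, 0, 0, 90],
    [0, 0, 0, 0, 0, 0, 90],
    [0, 0, 0, 0, 0, 0, 90],
    [0, 0, 0, 0, 0, 0, 90],
    [0, 0, 0, 0, 0, 0, 90],
    [0, 0, 0, 0, 0, 0, 90],
    [0, 0, 0, 0, 0, 0, 90],
    [0, 0, 0, 0, 0, 0, 90],
    [0, 0, 0, 0, 0, 0, 90],
    [0, 0, 0, 0, 0, 0, 90],
  ],
)

```text
time: 13.58
tcp_pos: [0.5398, 0.0959, 0.2298]
orientation: [-180.0, 0.1, 15.1]
ft_force: [0.3, 0.2, 0.5]
grip_width: 0.0854
```

```bash
python3 - <<'E'
from h import *
np.set_printoptions(precision=4,suppress=True)
s=status.state();print(s['joints'],s['tcp_pos'],s['orientation'],s['grip_width'])
print(rel([.539,.096,.0805],Rt(15,-90)@Rz(180)))
E
```

```text
[ 3.8337 21.9499 87.652  -0.0028 70.5139 78.7022] [0.5398 0.0959 0.2298] [-179.9799    0.114    15.1325] 0.08536655462716376
[-0.0004 -0.0003  0.1493 -0.02    0.1141  0.1325]
```

Call:
carry_out(
  increments=[
    [0, -0.0004, -0.0013, 0.05, 0, 0.1, 0.1],
    [0, -0.0004, -0.0013, 0.1, 0, 0.1, 0.1],
    [0, -0.0004, -0.0013, 0.13, 0, 0.1, 0.1],
    [0, -0.0004, -0.0013, 0.149, 0, 0.1, 0.1],
    [0, -0.0004, -0.0013, 0.149, 0, 0.1, 0.1],
    [0, -0.0004, -0.0013, 0.149, 0, 0.1, 0.1],
    [0.5, -0.0004, -0.0013, 0.149, 0, 0.1, 0.1],
    [1, -0.0004, -0.0013, 0.149, 0, 0.1, 0.1],
    [1, -0.0004, -0.0013, 0.149, 0, 0.1, 0.1],
    [1, -0.0004, -0.0013, 0.149, 0, 0.1, 0.1],
    [1, -0.0004, -0.0013, 0.149, 0, 0.1, 0.1],
    [1, -0.0004, -0.0013, 0.149, 0, 0.1, 0.1],
    [1, -0.0004, -0.0013, 0.149, 0, 0.1, 0.1],
    [1, -0.0004, -0.0013, 0.14, 0, 0.1, 0.1],
    [1, -0.0004, -0.0013, 0.11, 0, 0.1, 0.1],
    [1, -0.0004, -0.0013, 0.05, 0, 0.1, 0.1],
    [1, -0.0004, -0.0013, 0, 0, 0.1, 0.1],
    [1, -0.0004, -0.0013, 0, 0, 0.1, 0.1],
    [1, -0.0004, -0.0013, 0, 0, 0.1, 0.1],
  ],
)

```text
time: 15.95
tcp_pos: [0.5389, 0.0971, 0.2302]
orientation: [-180.0, -0.0, 14.9]
ft_force: [-0.4, -0.4, -1.7]
grip_width: 0.0361
```

```bash
python3 - <<'E'
from h import *
np.set_printoptions(precision=4,suppress=True,linewidth=150)
s=status.state();print(s['joints'],s['tcp_pos'],s['orientation'],s['grip_width'])
p,a,t=cupfit(['side'],[.535,.095,.224,15.,30.])
# plan: joint-space to above peg
q0=s['joints']; pg=np.array([.5855,-.1865]); az=25; o=np.array([np.cos(np.radians(az)),np.sin(np.radians(az))])
R=Rt(az,-30)@Rz(180)
def cont(z,q): return ik([*(pg-.002*o),z],R,q)
ql,e1=cont(.085,[-52.3,47.8,115.4,92.6,57.7,-70.5]); q=ql
for z in np.arange(.095,.241,.01):
    q,e=cont(z,q); print(round(z,3),q,e) if round(z*100)%4==0 else 0
qa,e2=cont(.24,q); print(ql,e1,qa,e2)
for f in np.linspace(0,1,11):
    qq=q0+(qa-q0)*f; P,RR=fk(qq,KK); cz=RR@np.array([0,0,1]); 
    C=RR@[0,0,.34]; print(round(f,1),P,'wrist',P-C, rel(P,RR,s))
E
```

```text
[ 3.9517 21.8104 87.8181  0.019  70.3497 79.0308] [0.5389 0.0971 0.2302] [-179.9866   -0.0247   14.9146] 0.03607788074738397
side 339
c [0.5347 0.0951 0.2245] az,el [16.144  30.1127] t [-0.0421  0.0421] rms 0.002926892014142091
0.115 [-52.2789  43.9497 115.2382  90.0412  57.6471 -65.7782] 5.933397726466399e-13
0.125 [-52.2789  42.6564 115.1306  89.1539  57.6569 -64.12  ] 5.528979519811341e-13
0.165 [-52.2789  37.5518 114.3827  85.4679  57.9319 -57.2098] 3.9197474843350527e-13
0.205 [-52.2789  32.627  113.1412  81.6757  58.6233 -50.0047] 2.7067237340361316e-13
[-52.2789  47.8475 115.3677  92.5884  57.7395 -70.5422] 1.4893838371523033e-13 [-52.2789  28.5338 111.6703  78.3936  59.5873 -43.6176] 8.881784197001252e-16
0.0 [0.5388 0.0971 0.2302] wrist [0.5387 0.097  0.5702] [-0.0001 -0.     -0.     -0.      0.      0.    ]
0.1 [0.5296 0.0877 0.2137] wrist [0.5388 0.0439 0.5507] [-0.0114  0.0067  0.0165  7.5176  0.6212 -3.7311]
0.2 [0.5256 0.079  0.2033] wrist [ 0.5329 -0.0081  0.5319] [-0.0175  0.0141  0.0269 14.461   3.4772 -6.8846]
0.3 [0.5272 0.0687 0.1984] wrist [ 0.5212 -0.0583  0.513
[... 163 characters left out ...]
17 ]
0.5 [0.5447 0.0346 0.2017] wrist [ 0.482  -0.1507  0.4798] [ -0.0105   0.0619   0.0285  26.92    22.6384 -12.5504]
0.6 [0.5577 0.0071 0.208 ] wrist [ 0.4554 -0.1918  0.4641] [ -0.005    0.0917   0.0222  27.0513  31.0826 -13.1182]
0.7 [ 0.5707 -0.0288  0.2159] wrist [ 0.425  -0.2287  0.4492] [ -0.0017   0.1299   0.0142  24.8508  39.623  -13.0299]
0.8 [ 0.5812 -0.0737  0.2246] wrist [ 0.3913 -0.2612  0.4352] [ -0.0031   0.1759   0.0056  20.3422  47.6462 -12.31  ]
0.9 [ 0.5864 -0.1269  0.2329] wrist [ 0.355  -0.289   0.4221] [ -0.0118   0.2287  -0.0027  13.7052  54.5557 -10.9986]
1.0 [ 0.5837 -0.1873  0.24  ] wrist [ 0.3168 -0.3118  0.41  ] [-0.0299  0.2864 -0.0099  5.2698 59.8133 -9.1511]
```

Call:
carry_out(
  increments=[
    [1, -0.011, 0.007, 0.006, 7.5, 0.6, -3.7],
    [1, -0.0175, 0.014, 0.012, 14.5, 3.5, -6.9],
    [1, -0.0186, 0.0245, 0.016, 20.3, 8.3, -9.4],
    [1, -0.016, 0.04, 0.018, 24.6, 14.9, -11.3],
    [1, -0.0105, 0.062, 0.018, 26.9, 22.6, -12.55],
    [1, -0.005, 0.092, 0.016, 27, 31, -13.1],
    [1, -0.002, 0.13, 0.01, 24.85, 39.6, -13],
    [1, -0.003, 0.176, 0.004, 20.3, 47.6, -12.3],
    [1, -0.012, 0.229, -0.003, 13.7, 54.5, -11],
    [1, -0.03, 0.2864, -0.01, 5.27, 59.8, -9.15],
    [1, -0.03, 0.2864, -0.01, 5.27, 59.8, -9.15],
    [1, -0.03, 0.2864, -0.01, 5.27, 59.8, -9.15],
    [1, -0.03, 0.2864, -0.01, 5.27, 59.8, -9.15],
    [1, -0.03, 0.2864, -0.01, 5.27, 59.8, -9.15],
  ],
)

```text
time: 17.75
tcp_pos: [0.5843, -0.1864, 0.2404]
orientation: [-180.0, -60.0, 25.1]
ft_force: [-0.0, 0.3, -1.0]
grip_width: 0.0366
```

```bash
python3 - <<'E'
from h import *
np.set_printoptions(precision=4,suppress=True,linewidth=150)
s=status.state();print(s['joints'],s['tcp_pos'],s['orientation'],s['grip_width'])
pg=np.array([.5855,-.1865]); az=25; o=np.array([np.cos(np.radians(az)),np.sin(np.radians(az))])
print(rel([*(pg-.0025*o),.24],Rt(az,-30)@Rz(180)))
q,e=snap('side','side3'); t,e=snap('top','top3')
cv2.imwrite('pics/j3.png',np.hstack([cv2.resize(q[70:220,270:390],None,fx=3.3,fy=3.3,interpolation=3),cv2.resize(t[120:270,300:420],None,fx=3.3,fy=3.3,interpolation=3)])[:,:,::-1])
for n in('side','top'):
  try: cupfit([n],[.5855,-.1865,.233,90.,87.])
  except Exception as x: print(n,x)
E
```

```text
[-52.1527  28.4896 111.6293  78.3654  59.5855 -43.5049] [ 0.5843 -0.1864  0.2404] [-179.9802  -59.9999   25.0732] 0.036580076846617356
[-0.0011  0.0006 -0.0011 -0.0832  0.0001  0.0366]
side 317
c [ 0.5864 -0.1861  0.233 ] az,el [180.8394  87.9089] t [-0.0409  0.046 ] rms 0.003006531799744626
top 167
c [ 0.532  -0.0666  0.2267] az,el [239.332   18.7953] t [0.0693 0.117 ] rms 4.5741076145588394e-10
```

View pics/j3.png

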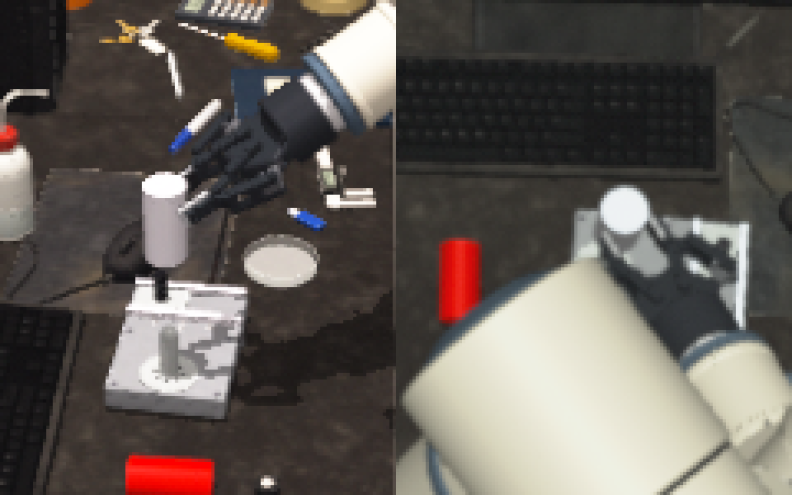

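The cup is mouth down above the peg: side panel shows the cup at (165,220) and the peg at (170,350). The fit puts its centre within 1 mm of the peg axis, so I lower it.

Call:
carry_out(
  increments=[
    [1, -0.0346, 0, 0.02, 0, 0, 0],
    [1, -0.0606, 0, 0.035, 0, 0, 0],
    [1, -0.0866, 0, 0.05, 0, 0, 0],
    [1, -0.1039, 0, 0.06, 0, 0, 0],
    [1, -0.1126, 0, 0.065, 0, 0, 0],
    [1, -0.1212, 0, 0.07, 0, 0, 0],
    [1, -0.1212, 0, 0.07, 0, 0, 0],
    [1, -0.1212, 0, 0.07, 0, 0, 0],
  ],
)

```text
time: 18.95
tcp_pos: [0.5842, -0.1875, 0.101]
orientation: [179.9, -60.0, 25.1]
ft_force: [-0.4, -0.3, -1.1]
grip_width: 0.0362
```

```bash
python3 - <<'E'
from h import *
np.set_printoptions(precision=4,suppress=True,linewidth=150)
s=status.state();print(s['tcp_pos'],s['orientation'],s['grip_width'],s['ft_force'])
for k in (1,2):
  cupfit(['side'],[.5855,-.1865,.093,180.,88.])
E
```

```text
[ 0.5842 -0.1875  0.101 ] [179.9193 -60.0263  25.0638] 0.036151252184720366 [-0.3596 -0.3339 -1.1251]
side 288
c [ 0.5875 -0.1867  0.0931] az,el [211.588  88.389] t [-0.0423  0.0457] rms 0.0034572115027025666
side 286
c [ 0.5871 -0.1871  0.0931] az,el [193.6034  87.9415] t [-0.0391  0.0453] rms 0.003052103181784684
```

Continuing down about 14 mm in small steps while watching the force.

Call:
carry_out(
  increments=[
    [1, -0.0043, 0, 0.0025, 0, 0, 0],
    [1, -0.0087, 0, 0.005, 0, 0, 0],
    [1, -0.0104, 0, 0.006, 0, 0, 0],
    [1, -0.0104, 0, 0.006, 0, 0, 0],
  ],
)

```text
time: 19.55
tcp_pos: [0.5841, -0.1873, 0.0886]
orientation: [-180.0, -60.1, 25.0]
ft_force: [-2.2, -0.3, 5.1]
grip_width: 0.0363
```

Call:
carry_out(
  increments=[
    [1, -0.0009, 0, 0.0005, 0, 0, 0],
    [1, -0.0017, 0, 0.001, 0, 0, 0],
    [1, -0.0017, 0, 0.001, 0, 0, 0],
  ],
)

```text
time: 19.92
tcp_pos: [0.5845, -0.1871, 0.0884]
orientation: [179.9, -60.2, 25.0]
ft_force: [-11.9, -2.5, 24.8]
grip_width: 0.0366
```

Contact is at the expected seat height. I release and back out along the fingers.

Call:
carry_out(
  increments=[
    [0.7, 0.0012, 0, -0.0007, 0, 0, 0],
    [0.3, 0.0012, 0, -0.0007, 0, 0, 0],
    [0, 0.0012, 0, -0.0007, 0, 0, 0],
    [0, 0.0012, 0, -0.0007, 0, 0, 0],
    [0, 0.0012, 0, -0.0007, 0, 0, 0],
    [0, 0.0012, 0, -0.0007, 0, 0, 0],
    [0, 0.0012, 0, -0.0007, 0, 0, 0],
  ],
)

```text
time: 20.8
tcp_pos: [0.5841, -0.1874, 0.0878]
orientation: [180.0, -60.0, 25.0]
ft_force: [-0.2, -0.3, 0.3]
grip_width: 0.0851
```

Call:
carry_out(
  increments=[
    [0, 0, 0, -0.02, 0, 0, 0],
    [0, 0, 0, -0.05, 0, 0, 0],
    [0, 0, 0, -0.09, 0, 0, 0],
    [0, 0, 0, -0.13, 0, 0, 0],
    [0, 0, 0, -0.13, 0, 0, 0],
    [0, 0, 0, -0.13, 0, 0, 0],
  ],
)

```text
time: 21.55
tcp_pos: [0.4823, -0.235, 0.1527]
orientation: [180.0, -60.0, 25.0]
ft_force: [0.1, -0.7, -0.1]
grip_width: 0.0856
```

```bash
python3 - <<'E'
from h import *
np.set_printoptions(precision=4,suppress=True,linewidth=150)
s=status.state();print(s['joints'],s['tcp_pos'],s['orientation'],s['grip_width'],s['ft_force'])
for n in('side','top'):
  p,d=read_camera(n); P=cloud(n,d)
  m=(np.hypot(P[...,0]-.5855,P[...,1]+.1865)<.035)&(P[...,2]>.11)&(P[...,2]<.14)
  print(n,m.sum(),np.median(P[m],0),P[m].max(0))
p,a,t=cupfit(['side'],[.5855,-.1865,.079,180.,88.])
q,e=snap('side','side4'); t,e=snap('top','top4')
cv2.imwrite('pics/j4.png',np.hstack([cv2.resize(q[120:270,290:390],None,fx=4,fy=4,interpolation=3),cv2.resize(t[155:255,310:410],None,fx=4,fy=6,interpolation=3)])[:,:,::-1])
# options for knob pose: tool down, jaw along dryer x
for az in(87,-93,-3,177):
  for q4 in (0,60,90):
    q,e=ik([.6057,-.31,.12],Rt(az,-90),[-35,30,95,q4,60,-100 if az in(-3,87) else 80]); print(az,q,e)
E
```

```text
[-67.2811  38.6494 118.3272  75.3263  63.4645 -64.1189] [ 0.4823 -0.235   0.1527] [179.9648 -60.013   24.9994] 0.08559188187523091 [ 0.0978 -0.6666 -0.0507]
side 116 [ 0.5856 -0.1781  0.1208] [ 0.6069 -0.1584  0.1296]
top 139 [ 0.586  -0.1854  0.1209] [ 0.6071 -0.1652  0.129 ]
side 266
c [ 0.587  -0.1872  0.0791] az,el [109.9203  89.7706] t [-0.0325  0.0474] rms 0.0022929520256034738
87 [ -22.2269   37.4218   83.547   -18.5544   54.3991 -176.63  ] 0.083824881213773
87 [ -22.227    37.422    83.5458  -18.5534   54.4007 -176.63  ] 0.08382147649792855
87 [ -22.227    37.422    83.5458  -18.5534   54.4007 -176.63  ] 0.08382146642548656
-93 [-32.1287  38.6891  74.9539   0.      66.357  -29.1287] 2.4890692862128218e-11
-93 [-32.1287  38.6891  74.9539  -0.      66.357  -29.1287] 1.0405208014069604e-08
-93 [-32.1287  38.6891  74.9539  -0.      66.357  -29.1287] 2.094317729044288e-10
-3 [ -32.1287   38.6891   74.9539    0.       66.357  -119.1287] 5.599409824696977e-12
-3 [ -32.1287   38.6891   74.9539    0.       66.357  -119.1287] 6.0274643451391856e-09
-3 [ -32.1287   38.6891   74.9539   -0.       66.357  -119.1287] 8.608761481454508e-10
177 [-32.1287  38.6891  74.9539  -0.      66.357   60.8713] 7.862044348883046e-12
177 [-32.1287  38.6891  74.9539  -0.      66.357   60.8713] 1.390753626409186e-12
177 [-32.1287  38.6891  74.9539   0.      66.357   60.8713] 1.1684337767577947e-14
```

View pics/j4.png

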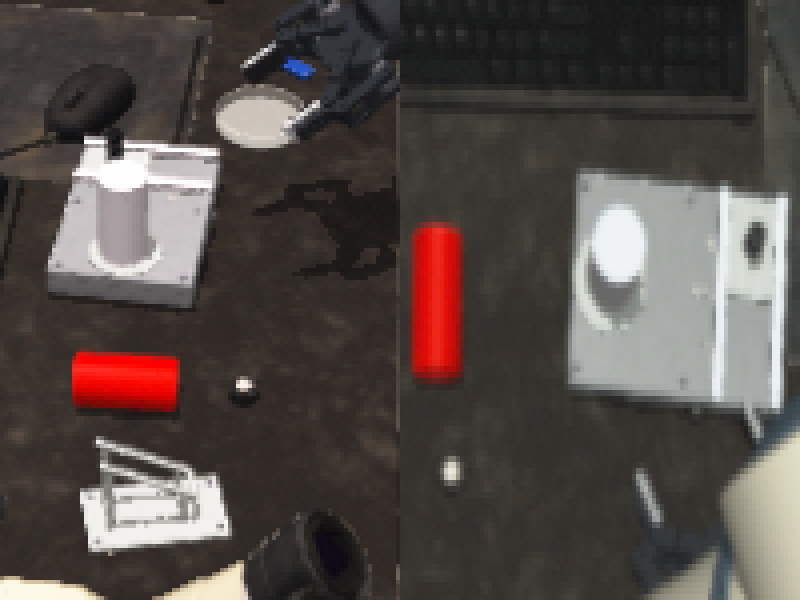

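Checks: the cup stands on the seat with its top at z = 0.121 (expected 0.121), upright and within 1–2 mm of the peg axis. The knob is still at the far end, so the gate is shut. Next, the knob.

```bash
python3 - <<'E'
from h import *
np.set_printoptions(precision=4,suppress=True,linewidth=150)
s=status.state(); q0=s['joints']; R0=fk(q0,KK)[1]
P0=s['tcp_pos']
q=q0
for dz in(.04,.08,.12):
    q,e=ik(P0+[0,0,dz],R0,q); print(q,e,rel(P0+[0,0,dz],R0,s))
qa,e=ik([.606,-.31,.20],Rt(-93.3,-90),[-32,39,75,0,66,-29]); print(qa,e)
for f in np.linspace(0,1,9):
    P,R=fk(q+(qa-q)*f,KK); w=P-R@[0,0,.34]; print(P,w,rel(P,R,s))
E
```

```text
[-67.2233  33.3507 117.1546  72.2886  65.2971 -57.1764] 5.498565471578307e-09 [ 0.0346 -0.     -0.02    0.     -0.     -0.    ]
[-67.2233  28.2631 115.5014  69.5026  67.5062 -50.2254] 3.3930644263966684e-09 [ 0.0693 -0.     -0.04    0.     -0.     -0.    ]
[-67.2233  23.5264 113.387   67.028   70.0464 -43.3984] 2.548172185878571e-09 [ 0.1039 -0.0001 -0.06    0.     -0.     -0.    ]
[-32.1152  34.182   70.2574   0.      75.5607 -28.8152] 4.552408876877371e-12
[ 0.4824 -0.2343  0.2725] [ 0.2157 -0.3591  0.4424] [ 0.1039 -0.0001 -0.06   -0.     -0.      0.    ]
[ 0.4893 -0.2221  0.2514] [ 0.2598 -0.3751  0.4501] [ 0.0914 -0.0081 -0.0396  7.3358 -5.6369 -6.776 ]
[ 0.4947 -0.2176  0.2308] [ 0.3069 -0.3854  0.4592] [  0.0769  -0.0099  -0.0234  13.9113 -11.6968 -13.6251]
[ 0.5009 -0.221   0.2123] [ 0.3562 -0.3894  0.4697] [  0.063   -0.0042  -0.0105  19.633  -18.1371 -20.5512]
[ 0.5101 -0.2315  0.1974] [ 0.4069 -0.3869  0.4816] [  0.052    0.0092   0.0003  24.4058 -24.9071 -27.5485]
[ 0.5243 -0.2478  0.1875] [ 0.4581 -0.3778  0.4946] [  0.0464   0.0299   0.0104  28.1337 -31.9469 -34.6   ]
[ 0.5446 -0.2679  0.1839] [ 0.509  -0.3618  0.5088] [  0.0483   0.0568   0.0207  30.7226 -39.1859 -41.6754]
[ 0.5718 -0.2895  0.1878] [ 0.5586 -0.3392  0.5239] [  0.0595   0.0879   0.0322  32.0824 -46.5417 -48.73  ]
[ 0.606 -0.31   0.2  ] [ 0.606 -0.31   0.54 ] [  0.0812   0.1209   0.0454  32.1315 -53.9199 -55.7021]
```

Call:
carry_out(
  increments=[
    [0.3, 0.0346, 0, -0.02, 0, 0, 0],
    [0.3, 0.07, 0, -0.04, 0, 0, 0],
    [0.3, 0.104, 0, -0.06, 0, 0, 0],
    [0.3, 0.104, 0, -0.06, 0, 0, 0],
    [0.3, 0.0914, -0.008, -0.04, 7.3, -5.6, -6.8],
    [0.3, 0.077, -0.01, -0.0234, 13.9, -11.7, -13.6],
    [0.3, 0.063, -0.0042, -0.0105, 19.6, -18.1, -20.6],
    [0.3, 0.052, 0.0092, 0.0003, 24.4, -24.9, -27.5],
    [0.3, 0.0464, 0.03, 0.0104, 28.1, -31.9, -34.6],
    [0.3, 0.0483, 0.057, 0.0207, 30.7, -39.2, -41.7],
    [0.3, 0.0595, 0.088, 0.0322, 32.1, -46.5, -48.7],
    [0.3, 0.0812, 0.1209, 0.0454, 32.13, -53.92, -55.7],
    [0.3, 0.0812, 0.1209, 0.0454, 32.13, -53.92, -55.7],
    [0.3, 0.0812, 0.1209, 0.0454, 32.13, -53.92, -55.7],
    [0.3, 0.0812, 0.1209, 0.0454, 32.13, -53.92, -55.7],
    [0.3, 0.0812, 0.1209, 0.0454, 32.13, -53.92, -55.7],
  ],
)

```text
time: 23.8
tcp_pos: [0.6047, -0.3112, 0.2001]
orientation: [-180.0, -0.0, 86.6]
ft_force: [0.0, -0.2, 0.2]
grip_width: 0.0598
```

```bash
python3 - <<'E'
from h import *
np.set_printoptions(precision=4,suppress=True,linewidth=150)
s=status.state();print(s['joints'],s['tcp_pos'],s['orientation'],s['grip_width'],s['ft_force'])
print(rel([.6065,-.31,.12],Rt(-93.3,-90)),rel([.6065,-.31,.069],Rt(-93.3,-90)))
E
```

```text
[-32.2597  34.1344  70.3391   0.0046  75.5578 -28.8169] [ 0.6047 -0.3112  0.2001] [-179.9747   -0.019    86.556 ] 0.05976934520520453 [ 0.0348 -0.1827  0.1901]
[ 0.0012  0.0018  0.0801 -0.0253 -0.0191 -0.144 ] [ 0.0012  0.0018  0.1311 -0.0253 -0.0191 -0.144 ]
```

Call:
carry_out(
  increments=[
    [0.3, 0.0012, 0.0018, 0.03, 0, 0, -0.14],
    [0.3, 0.0012, 0.0018, 0.06, 0, 0, -0.14],
    [0.3, 0.0012, 0.0018, 0.09, 0, 0, -0.14],
    [0.3, 0.0012, 0.0018, 0.11, 0, 0, -0.14],
    [0.3, 0.0012, 0.0018, 0.125, 0, 0, -0.14],
    [0.3, 0.0012, 0.0018, 0.13, 0, 0, -0.14],
    [0.3, 0.0012, 0.0018, 0.13, 0, 0, -0.14],
    [0.3, 0.0012, 0.0018, 0.13, 0, 0, -0.14],
  ],
)

```text
time: 24.8
tcp_pos: [0.6079, -0.3101, 0.0713]
orientation: [179.9, 0.1, 86.8]
ft_force: [-0.5, -0.7, 0.4]
grip_width: 0.0595
```

```bash
python3 - <<'E'
from h import *
q,e=snap('side','side5')
cv2.imwrite('pics/j5.png',cv2.resize(q[130:220,290:370],None,fx=6,fy=6,interpolation=3)[:,:,::-1])
s=status.state();print(s['tcp_pos'],s['ft_force'])
E
```

```text
[ 0.60786336 -0.30998275  0.07130748] [ 0.09226622 -0.15157916  0.12996094]
```

View pics/j5.png

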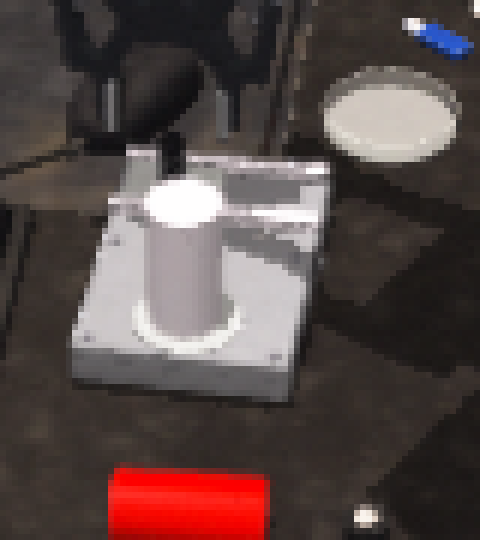

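```bash
python3 - <<'E'
from h import *
np.set_printoptions(precision=1,suppress=True)
c=camera_params('side')
for X in([.578,-.308,.05],[.578,-.308,.07],[.638,-.31,.05],[.638,-.31,.07],[.606,-.31,.076],[.606,-.31,.044],[.606,-.33,.076],[.606,-.33,.044]):
    u=cv2.projectPoints(np.array([X]),np.array(c['rvec'],float),np.array(c['tvec'],float),np.array(c['K']),np.array([c['k1'],0,0,0,0.]))[0].ravel()
    print(X,(u-[290,130]+.5)*6)
P=cloud('side',np.load('pics/side5.npy'))
np.set_printoptions(precision=3,suppress=True)
for x,y in((110,125),(112,105),(225,110),(225,130),(172,140),(172,160),(172,148)): print(x,y,P[130+y//6,290+x//6])
E
```

```text
[0.578, -0.308, 0.05] [217.4 179.7]
[0.578, -0.308, 0.07] [217.4 153.3]
[0.638, -0.31, 0.05] [120.5 172.6]
[0.638, -0.31, 0.07] [119.9 146.2]
[0.606, -0.31, 0.076] [171.9 140.9]
[0.606, -0.31, 0.044] [172.4 183.2]
[0.606, -0.33, 0.076] [175.2 122. ]
[0.606, -0.33, 0.044] [175.6 164.1]
110 125 [0.443 1.194 1.165]
112 105 [ 0.642 -0.302  0.106]
225 110 [ 0.573 -0.298  0.109]
225 130 [ 0.573 -0.298  0.096]
172 140 [ 0.606 -0.303  0.081]
172 160 [ 0.606 -0.308  0.064]
172 148 [ 0.606 -0.306  0.074]
```

```bash
python3 - <<'E'
from h import *
np.set_printoptions(precision=3,suppress=True)
for f,c in(('side5',[.608,-.31]),('side1',[.54,.096])):
    P=cloud('side',np.load(f'pics/{f}.npy')); im=cv2.imread(f'pics/{f}.png')
    m=(np.abs(P[...,0]-c[0])<.07)&(np.abs(P[...,1]-c[1])<.06)&(P[...,2]>.03)&(P[...,2]<.16)&(im.max(2)<130)
    for z in np.arange(.03,.16,.01):
        k=P[m&(P[...,2]>=z)&(P[...,2]<z+.01)]
        if len(k): print(f,round(z,2),len(k),k.min(0)[:2],k.max(0)[:2])
E
```

```text
side5 0.03 66 [ 0.54  -0.335] [ 0.642 -0.257]
side5 0.04 20 [ 0.54  -0.335] [ 0.641 -0.256]
side5 0.05 12 [ 0.599 -0.315] [ 0.614 -0.301]
side5 0.06 10 [ 0.599 -0.314] [ 0.614 -0.301]
side5 0.07 11 [ 0.599 -0.317] [ 0.61  -0.297]
side5 0.08 7 [ 0.572 -0.307] [ 0.613 -0.297]
side5 0.09 18 [ 0.565 -0.308] [ 0.65  -0.296]
side5 0.1 17 [ 0.569 -0.307] [ 0.649 -0.289]
side5 0.11 17 [ 0.565 -0.309] [ 0.65  -0.295]
side5 0.12 22 [ 0.562 -0.31 ] [ 0.663 -0.294]
side5 0.13 60 [ 0.547 -0.325] [ 0.671 -0.292]
side5 0.14 40 [ 0.545 -0.326] [ 0.67  -0.291]
side5 0.15 64 [ 0.544 -0.328] [ 0.673 -0.287]
side1 0.03 7 [0.508 0.087] [0.576 0.108]
side1 0.04 2 [0.515 0.098] [0.574 0.106]
side1 0.05 4 [0.545 0.113] [0.566 0.121]
side1 0.06 9 [0.541 0.114] [0.569 0.121]
side1 0.07 3 [0.56  0.118] [0.569 0.118]
side1 0.08 1 [0.514 0.082] [0.514 0.082]
side1 0.09 1 [0.514 0.092] [0.514 0.092]
side1 0.1 9 [0.519 0.054] [0.569 0.148]
side1 0.11 22 [0.519 0.056] [0.559 0.152]
side1 0.12 16 [0.519 0.057] [0.559 0.152]
side1 0.13 5 [0.524 0.055] [0.562 0.153]
side1 0.14 3 [0.539 0.145] [0.539 0.146]
side1 0.15 13 [0.518 0.067] [0.558 0.153]
```

Fingertips measure about 0.087 in z, higher than the nominal offset predicts. The knob is centred between them, so I lower in stages and re-measure.

Call:
carry_out(
  increments=[
    [0.3, -0.0015, 0, 0.004, 0, 0, 0],
    [0.3, -0.0015, 0, 0.008, 0, 0, 0],
    [0.3, -0.0015, 0, 0.01, 0, 0, 0],
    [0.3, -0.0015, 0, 0.01, 0, 0, 0],
    [0.3, -0.0015, 0, 0.01, 0, 0, 0],
  ],
)

```text
time: 25.48
tcp_pos: [0.6074, -0.3113, 0.0605]
orientation: [180.0, 0.0, 86.8]
ft_force: [0.7, 0.6, 0.5]
grip_width: 0.0601
```

```bash
cat > tip.py <<'E'
from h import *
np.set_printoptions(precision=3,suppress=True)
s=status.state(); print(s['tcp_pos'],s['orientation'],s['ft_force'],s['grip_width'])
p,d=read_camera('side'); P=cloud('side',d)
for lo,hi in((-.075,-.012),(.012,.075)):
    x=P[...,0]-s['tcp_pos'][0]
    m=(x>lo)&(x<hi)&(np.abs(P[...,1]+.31)<.02)&(P[...,2]>.047)&(P[...,2]<.16)
    k=P[m]; k=k[np.argsort(k[:,2])]; print(len(k)); print(k[:6])
E
python3 tip.py
```

```text
[ 0.607 -0.311  0.061] [179.981   0.036  86.771] [0.733 0.576 0.508] 0.060095490908054584
146
[[ 0.549 -0.329  0.047]
 [ 0.56  -0.328  0.048]
 [ 0.571 -0.326  0.049]
 [ 0.567 -0.326  0.049]
 [ 0.575 -0.325  0.049]
 [ 0.578 -0.324  0.049]]
143
[[ 0.627 -0.323  0.047]
 [ 0.633 -0.315  0.048]
 [ 0.622 -0.316  0.048]
 [ 0.62  -0.329  0.048]
 [ 0.64  -0.312  0.073]
 [ 0.638 -0.327  0.075]]
```

Call:
carry_out(
  increments=[
    [0.3, 0, 0, 0.004, 0, 0, 0],
    [0.3, 0, 0, 0.008, 0, 0, 0],
    [0.3, 0, 0, 0.012, 0, 0, 0],
    [0.3, 0, 0, 0.012, 0, 0, 0],
    [0.3, 0, 0, 0.012, 0, 0, 0],
  ],
)

```text
time: 26.15
tcp_pos: [0.6074, -0.3113, 0.0485]
orientation: [180.0, 0.0, 86.8]
ft_force: [-0.7, -0.2, -0.4]
grip_width: 0.0598
```

```bash
python3 tip.py
```

```text
[ 0.607 -0.311  0.049] [179.979   0.038  86.769] [-0.708 -0.173 -0.365] 0.05976108041270537
181
[[ 0.538 -0.325  0.047]
 [ 0.564 -0.327  0.048]
 [ 0.553 -0.326  0.049]
 [ 0.56  -0.326  0.05 ]
 [ 0.567 -0.324  0.05 ]
 [ 0.545 -0.325  0.051]]
192
[[ 0.633 -0.316  0.047]
 [ 0.633 -0.309  0.048]
 [ 0.626 -0.316  0.048]
 [ 0.635 -0.295  0.049]
 [ 0.643 -0.307  0.062]
 [ 0.639 -0.306  0.063]]
```

No contact force at this height, so the real tips sit well behind the nominal. I close on the knob in steps.

Call:
carry_out(
  increments=[
    [0.5, 0, 0, 0, 0, 0, 0],
    [0.6, 0, 0, 0, 0, 0, 0],
    [0.65, 0, 0, 0, 0, 0, 0],
    [0.65, 0, 0, 0, 0, 0, 0],
  ],
)

```text
time: 26.7
tcp_pos: [0.6074, -0.3113, 0.0485]
orientation: [180.0, 0.0, 86.8]
ft_force: [0.5, -0.9, 0.2]
grip_width: 0.0302
```

```bash
python3 tip.py; python3 - <<'E'
from h import *
q,e=snap('side','side6')
cv2.imwrite('pics/j6.png',cv2.resize(q[130:190,290:370],None,fx=8,fy=8,interpolation=3)[:,:,::-1])
E
```

```text
[ 0.607 -0.311  0.049] [179.98    0.037  86.77 ] [ 0.516 -0.863  0.219] 0.030232115897625686
191
[[ 0.538 -0.328  0.049]
 [ 0.56  -0.326  0.049]
 [ 0.567 -0.324  0.05 ]
 [ 0.545 -0.326  0.051]
 [ 0.564 -0.324  0.051]
 [ 0.564 -0.329  0.051]]
203
[[ 0.623 -0.322  0.053]
 [ 0.634 -0.32   0.053]
 [ 0.622 -0.319  0.059]
 [ 0.624 -0.303  0.062]
 [ 0.628 -0.301  0.063]
 [ 0.623 -0.32   0.063]]
```

View pics/j6.png

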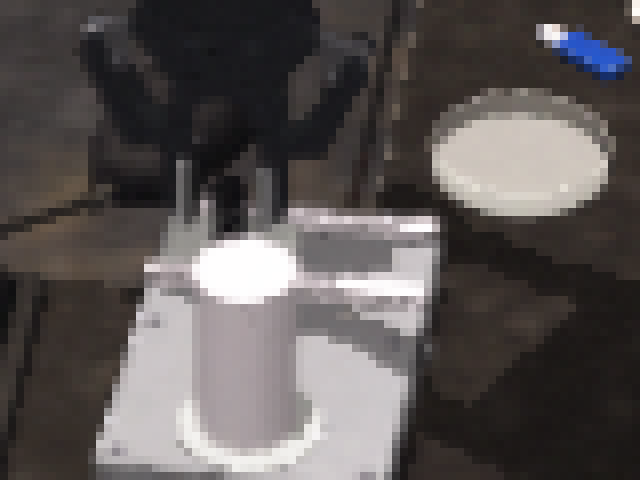

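The fingers (185,190) and (265,195) now overlap the knob (230,200) in height. I close fully.

Call:
carry_out(
  increments=[
    [0.8, 0, 0, 0, 0, 0, 0],
    [1, 0, 0, 0, 0, 0, 0],
    [1, 0, 0, 0, 0, 0, 0],
    [1, 0, 0, 0, 0, 0, 0],
    [1, 0, 0, 0, 0, 0, 0],
    [1, 0, 0, 0, 0, 0, 0],
  ],
)

```text
time: 27.55
tcp_pos: [0.6064, -0.3112, 0.0487]
orientation: [-179.9, 0.0, 86.8]
ft_force: [-7.7, 0.2, 7.9]
grip_width: 0.0139
```

```bash
python3 tip.py
```

```text
[ 0.606 -0.311  0.049] [-179.925    0.023   86.771] [-7.661  0.154  7.923] 0.013946819041963427
170
[[ 0.575 -0.327  0.048]
 [ 0.56  -0.328  0.048]
 [ 0.579 -0.325  0.049]
 [ 0.571 -0.326  0.049]
 [ 0.553 -0.326  0.05 ]
 [ 0.541 -0.325  0.051]]
176
[[ 0.631 -0.328  0.047]
 [ 0.621 -0.307  0.055]
 [ 0.621 -0.305  0.061]
 [ 0.625 -0.311  0.065]
 [ 0.624 -0.304  0.066]
 [ 0.62  -0.299  0.069]]
```

Call:
carry_out(
  increments=[
    [1, 0, -0.004, 0, 0, 0, 0],
    [1, 0, -0.01, 0, 0, 0, 0],
    [1, 0, -0.016, 0, 0, 0, 0],
    [1, 0, -0.022, 0, 0, 0, 0],
    [1, 0, -0.027, 0, 0, 0, 0],
    [1, 0, -0.0312, 0, 0, 0, 0],
    [1, 0, -0.0312, 0, 0, 0, 0],
    [1, 0, -0.0312, 0, 0, 0, 0],
    [1, 0, -0.0312, 0, 0, 0, 0],
    [1, 0, -0.0312, 0, 0, 0, 0],
    [1, 0, -0.0312, 0, 0, 0, 0],
    [1, 0, -0.0312, 0, 0, 0, 0],
  ],
)

```text
time: 29.1
tcp_pos: [0.5772, -0.3093, 0.0488]
orientation: [179.9, 0.0, 86.8]
ft_force: [7.7, 3.8, 0.8]
grip_width: 0.0143
```

```bash
python3 - <<'E'
from h import *
np.set_printoptions(precision=4,suppress=True)
s=status.state(); print(s['tcp_pos'],s['orientation'],s['ft_force'],s['grip_width'])
q,e=snap('side','side7');t,e2=snap('top','top7')
cv2.imwrite('pics/j7.png',np.hstack([cv2.resize(q[130:190,290:370],None,fx=6,fy=6,interpolation=3),cv2.resize(t[170:230,340:410],None,fx=4.5,fy=6,interpolation=3)])[:,:,::-1])
P=cloud('side',e); m=(np.hypot(P[...,0]-.586,P[...,1]+.187)<.025)&(P[...,2]>.11)&(P[...,2]<.14); print(m.sum(),np.median(P[m],0))
p,a,tt=cupfit(['side'],[.5855,-.1865,.079,180.,88.])
P7=P; m=(np.abs(P[...,2]-.06)<.012)&(np.abs(P[...,1]+.31)<.014)&(np.abs(P[...,0]-.576)<.03)&(q.max(2)<60); print('dark',m.sum(),P[m].min(0),P[m].max(0))
E
```

```text
[ 0.5772 -0.3093  0.0488] [179.8661   0.0397  86.7665] [7.7246 3.8047 0.8168] 0.014288830087681517
108 [ 0.5851 -0.1789  0.1215]
side 259
c [ 0.5865 -0.1868  0.079 ] az,el [92.0485 88.0923] t [-0.0315  0.0479] rms 0.002291687226501307
dark 18 [ 0.5585 -0.3119  0.0495] [ 0.5951 -0.2978  0.0706]
```

View pics/j7.png

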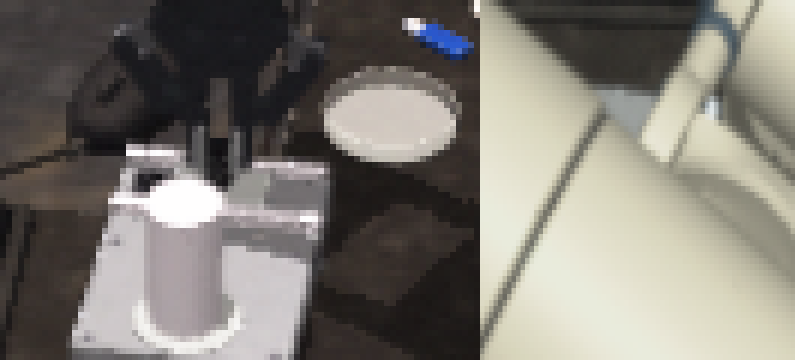

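The knob moved with the fingers: TCP travel is 29.2 mm, spring force 7.7 N against 7.2 N expected at half, and the opening is visible behind the gate at (150,180). I hold about 1 s to check for drift.

Call:
carry_out(
  increments=[
    [1, 0, -0.0005, 0, 0, 0, 0],
    [1, 0, -0.0005, 0, 0, 0, 0],
    [1, 0, -0.0005, 0, 0, 0, 0],
    [1, 0, -0.0005, 0, 0, 0, 0],
    [1, 0, -0.0005, 0, 0, 0, 0],
    [1, 0, -0.0005, 0, 0, 0, 0],
    [1, 0, -0.0005, 0, 0, 0, 0],
    [1, 0, -0.0005, 0, 0, 0, 0],
  ],
)

```text
time: 30.25
tcp_pos: [0.5767, -0.3093, 0.0487]
orientation: [179.9, 0.0, 86.8]
ft_force: [8.1, 4.1, 0.8]
grip_width: 0.0139
```

```bash
python3 - <<'E'
from h import *
np.set_printoptions(precision=4,suppress=True)
a=np.load('pics/side7.npy'); 
s=status.state(); print(s['tcp_pos'],s['ft_force'],s['grip_width'])
q,e=snap('side','side8'); c=cv2.imread('pics/side7.png')[:,:,::-1]
print('img diff near knob',np.abs(q[145:175,300:345].astype(int)-c[145:175,300:345]).mean())
if abs(s['tcp_pos'][0]-.577)<.003 and 5<s['ft_force'][0]<11 and s['grip_width']>.012: print(ticket.hand_in())
E
```

```text
[ 0.5767 -0.3093  0.0487] [8.055  4.0853 0.7803] 0.013870884146524874
img diff near knob 1.3797530864197531
the job is handed in; nothing more can be done
None
```

The cup is seated mouth down on the peg and released, and the gripper is holding the gate at about half open. I handed the job in at about 30 s; it reports no verdict.

**Last checks**
- **Cup:** its top is at z ≈ 0.121, which is the fully seated height. It is within about 2 mm of the peg axis. The final camera fit showed it upright to about 2°.
- **Gate:** the gripper moved the knob 29.7 mm of its 60 mm travel. The pull along the gate is about 8 N, against 7.2 N expected at half, and the gate stayed still over a 1 s hold.
- **Other things:** the last pictures show the red look-alike, specimen and petri dish where they were. I did not check the slide box again after the start. I never located the lens can in the pictures, though the arm touched nothing on the way that I could see.

**What went wrong or disagreed**
- **First try at turning the cup:** the wrist ran into a joint limit. I put the cup back on its rest, gripped it again with the tool turned half round, and that worked.
- **Fingertip position:** the camera depth showed the partly open fingertips about 13 mm behind the TCP, not ahead of it as described. I lowered the gripper further for the knob to allow for this.
- **Grip width:** the gripper read 37 mm on the 44 mm cup and 14 mm on the 16 mm knob, but both were held firmly.
- **Sideways force:** there is also about 4 N across the gate's travel while holding it, and I left that as it is.

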